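Load the bench tumbler and lock it up

TASK

Load the tumbler: lift its guard fully back, press and twist the round cover a quarter turn to free it and stand it on the black rubber mat, then put every loose aluminium bracket from the bench into the pot. After that refit the cover, press it down and twist it back until it is locked and has sprung up into its notches, and lower the guard gently all the way onto its stop. Leave the other things on the bench where they are.

Things in the scene. Friction and masses are not known exactly. Their poses are not given: they have to be found in the camera images.
- machine: the tumbler, fixed: grey base x -110 to 140, y -100 to 100 mm, its top 15 mm above the bench, with an upright round pot on its middle. Origin on the bench on the pot's axis; its +x points away from the robot to the guard's hinge, z up. Pot: inside radius 70, outside 75 mm, inner floor 18 mm and rim 99 mm above the bench
- pot_mouth (a point): on the pot's axis at its rim, 99 mm above the bench. On the rim rides a spring-loaded rubber seal ring: its top stands 109 mm above the bench without the cover, 107 mm with the cover locked, and can be pushed down to 99 mm. Pressing the cover down takes 6 to 12 N
- lug (a point): tip of the pot's lug on the machine's +x side, 84 mm from the axis (a second lug is opposite). Seen from above each lug runs counter-clockwise from -19 to +50 degrees about that direction; its underside has a notch 3.5 mm high from -10 to +10 degrees and an end stop hanging down at -10. In the gaps between (50 to 161 degrees) the cover's claws pass straight up and down
- cover: round grey plastic bayonet cover, 0.3 kg, loose but locked on the pot at the start; disc radius 93, 5 mm thick; origin at the centre of the disc's underside, z up; the same after a half turn. A tapered plug 8 mm deep, radius 68 mm, centres it in the pot. Locked: its x along the machine's x (either way), origin 107 mm above the bench, toes sprung up in the notches
- cover_handle (a point): middle of the cover's bar handle, 18 mm above the cover's origin. The bar runs along the cover's x: 80 long, 16 wide, 26 mm high, top 31 mm above the cover's origin. To free the cover: press it down 5 to 8 mm, keep it down and turn it counter-clockwise seen from above by 90 degrees (65 to 140 will do), lift straight up
- cover_claw (a point): toe of the claw on the cover's +x side, 84 mm from the cover's centre, 18.5 mm below its origin (a second claw is opposite). Four legs reach 22 mm below the origin at radius 87 to 93 mm, at the cover's +-x and +-y; those at +-x carry inward toes 22 mm wide that hook under the lugs. Off the pot the cover stands on the four legs
- pot_floor (a point): on the pot's axis on its inner floor. To lock the cover: lower it with its x 90 degrees counter-clockwise from the machine's x until it rests on the seal (cover origin 109 mm above the bench), press it to 99 to 102 mm, keep it down, turn it clockwise a quarter turn to the end stops (reached within 3 degrees past aligned), let go: it springs up to 107 mm
- guard (a joint): angle of the tumbler's hinged guard, rad: 0 down on its stop (level over the cover), 1.75 fully lifted back against its open stop, past upright. The hinge is stiff (about 0.34 N m): the guard stays where it is left.
- guard_hinge (a point): on the guard's hinge axis, 118 mm from the pot's axis on the machine's +x side, 150 mm above the bench; the axis runs along the machine's y. It is carried by two posts at the machine's y = +-92 mm, 158 mm high, which a cover carried sideways must clear
- guard_grip (a point): centre of the guard's black grip: a short round bar along the machine's y, 24 long, 20 mm across, 185 mm from the hinge axis on a neck 10 mm wide, 51 mm long; with the guard down 150 mm above the bench at the machine's x = -67 mm. Held over its two ends from above, it turns between the fingers as the guard swings. The guard's frame is 192 mm wide, 134 mm long from the hinge
- mat: black rubber mat, 230 x 230 mm, 3 mm thick, fixed to the bench; origin at the centre of its underside
- bracket1: bare aluminium U-channel bracket, 74 long (its x) x 22 wide (its y) x 22 mm high, open to its +z at the start, walls 3 mm, 45 to 85 g, loose on the bench at the start; origin at the centre of its base, 11 mm below the centre of the square section. It may be absent (None from the start to the end). There are 2 to 4 brackets.
- bracket2: bare aluminium U-channel bracket, 74 long (its x) x 22 wide (its y) x 22 mm high, open to its +z at the start, walls 3 mm, 45 to 85 g, loose on the bench at the start; origin at the centre of its base, 11 mm below the centre of the square section. It may be absent (None from the start to the end). There are 2 to 4 brackets.
- bracket3: bare aluminium U-channel bracket, 74 long (its x) x 22 wide (its y) x 22 mm high, open to its +z at the start, walls 3 mm, 45 to 85 g, loose on the bench at the start; origin at the centre of its base, 11 mm below the centre of the square section. It may be absent (None from the start to the end). There are 2 to 4 brackets.
- bracket4: bare aluminium U-channel bracket, 74 long (its x) x 22 wide (its y) x 22 mm high, open to its +z at the start, walls 3 mm, 45 to 85 g, loose on the bench at the start; origin at the centre of its base, 11 mm below the centre of the square section. It may be absent (None from the start to the end). There are 2 to 4 brackets.
- wheel: bystander, to be left alone: robot wheel with black tyre lying flat, 64 mm across, 24 mm high; origin at its underside, in the middle
- spool: bystander, to be left alone: solder spool standing on end, 60 mm across, 54 mm high; origin at its underside, in the middle
- flux: bystander, to be left alone: small bottle, 52 mm across, 120 mm high; origin at its underside, in the middle
- tape: bystander, to be left alone: roll of clear tape lying flat, 72 mm across, 36 mm high; origin at its underside, in the middle
Things that resemble listed ones, but are neither listed nor needed, are in the scene too. Leave any blue or red look-alike of the bracket4 alone.

How it is judged:
On the way, in this order (a step that is already met when the one before it is completed fails the run):
1. the guard is lifted fully back (value of joint guard above 1.6 rad), for 0.2 s.
2. the cover is freed and stands on the mat (horizontal distance between cover and mat below 0.08 m and height (world z) of cover below 0.032 m and angle between cover's own z axis and vertical below 0.1 rad), for 0.2 s.
3. every bracket is in the pot (horizontal distance between each of bracket1, bracket2, bracket3, bracket4 and machine below 0.07 m and z of each of bracket1, bracket2, bracket3, bracket4 in the frame of machine below 0.085 m), for 0.2 s.
4. the cover is back on, turned home and sprung up into its notches (horizontal distance between cover and machine below 0.007 m and z of cover in the frame of machine between 0.1035 and 0.1105 m and angle between the x axis of cover and the x axis of machine, either way round below 0.2 rad and angle between cover's own z axis and vertical below 0.05 rad), for 0.2 s.
5. the guard is down on its stop (value of joint guard below 0.05 rad), for 0.2 s.
At the end, for the whole second after the job is handed in: Every bracket lies in the pot (within 70 mm of its axis, below its rim); the cover is on the pot, centred within 7 mm, its x within 0.2 rad of the machine's x (either way), level, its origin 103.5 to 110.5 mm above the bench; the guard is within 0.05 rad of its closed stop; all at rest (all of step 3 and all of step 4 and value of joint guard below 0.05 rad and linear speed of cover below 0.02 m/s and linear speed of each of bracket1, bracket2, bracket3, bracket4 below 0.05 m/s); the robot touches nothing.
It fails at once if the guard slammed: it fell or was pushed faster than 0.9 rad/s over the last 0.25 rad before its closed stop (value of joint guard below 0.25 rad and velocity of joint guard below -0.9 rad/s).
It fails at once if another thing on the bench was displaced by more than 50 mm (distance of any of wheel, spool, flux, tape from where it was at the start of the episode above 0.05 m).
Of bracket1, bracket2, bracket3, bracket4 only 2 to 4 are there at a start; the rules pass over those that are not, and their reading is None.
At some moment in a run one of bracket1, bracket2, bracket3, bracket4 may be knocked a few centimetres aside while the robot is not near it.
It also fails if it takes over 210 s, if anything falls off the work surface, if the arm or the gripper's body presses on something with over 40 N, if the wrist force passes 120 N, or if a joint passes its speed limit or range.

ROBOT

A 6-joint arm with a two-finger parallel gripper is mounted at the origin on the work surface. World frame = base frame: x ahead of the robot, y to its left, z up, the work surface at z = 0. Lengths are in m, angles in rad, forces in N, time in s.
With the tool pointing down it reaches from about 0.25 to 0.8 m from the base axis. Payload 3.9 kg.
Tool frame: the origin (TCP) lies at the very end of the fingers, on their centre line; the grasp point (between the pads) lies 19 mm behind it (arm.hold_point_z is the distance from the TCP to the grasp point, in m); z points along the fingers, y is the line along which they close (so a half turn about z gives the same grasp; the last joint's range is limited). The gripper opens to 85 mm and grips with 20 to 120 N. Pads are 22 mm wide; open, the fingers measure 114 mm over their backs; the gripper's body (76 mm by 85 mm) begins 54 mm behind the grasp point. The pads swing forward as they close: fully open they stand 13 mm farther back than shut.
Start: joints at [-1.297, 0.26, -0.138, 1.173, 0, 1.571], TCP at [0.142, -0.505, 0.231] pointing down, gripper open.
Joint ranges: [-2.78, 2.78], [-0.83, 1.72], [-1.28, 1.37], [-1.9, 2.12], [-1.57, 1.48], [-3.14, 3.14]. Speed limits (rad/s): [2.57, 2.57, 3.14, 3.14, 3.14, 3.14].

INTERFACE

Orientations are given as a rotation vector (axis times angle).
In Python, from bench import arm, hand, monitor, grab_frame gives the robot as it stands. Calls block until the motion is done:
- arm.goto(position, orientation): joint-space move of the TCP to a pose.
- arm.line_to(position, attitude=None, v=0.15, contact_N=None): straight line of the TCP; attitude=None keeps the orientation; v is the mean speed in m/s. With contact_N (N) it stops when the force on the tool has changed by that much, and returns True; else False.
- arm.movej(angles): joint-space move.
- hand.gripper_to(opening): opening from 0.0 (shut) to 1.0 (fully open); the grip force is fixed at half the most; returns when the fingers have stopped.
- arm.sleep(seconds).
- arm.ik(position, orientation): joint angles nearest the present ones, or None.
- monitor.get_obs(): the state.
- grab_frame(name): name is "side" or "top" or "wrist"; returns a dict with "frame" (384x512x3 uint8, red, green, blue), "z_map" (384x512 float32, m along the optical axis (not along the pixel's ray), 0 where there is no reading), "fovy" (degrees; the focal length in pixels is half the picture's height over the tangent of half this angle, whatever the lens; pixels are square), "cx", "cy" (the principal point, pixels), "distortion" ([k1, k2, p1, p2, k3] as OpenCV has them; the pictures are not rectified), "view" (4x4, takes a point from world to camera coordinates). Camera axes: x right, y down, z forward; pixel columns grow to the right and rows downward; lengths in m; the calibration is good to about 2 mm. A picture is of the moment at which its call begins.
A pose or a line that the arm cannot do raises arm.IKError and nothing moves.
- arm.job_done(): hands the job in; it is judged then, once.
The state is a dict: "time_s": time; "joint_positions": joint angles; "qd": joint speeds; "joint_efforts": joint torques, N m; "eef_pos": TCP position; "ee_rot": TCP orientation; "force": force on the tool from outside, world axes, zero at the start; "torque": the same for the moment, N m; "grip_width": opening from 0.0 (shut) to 1.0 (fully open); "finger_force": force on a finger pad.
Only numpy, scipy, OpenCV 4.12 (cv2) and the standard library are available. Lean on these libraries where they do the work, as an engineer would, in place of code of your own. Each camera call takes 0.05 s, during which the arm holds its last target. There are 200 camera calls.

## Working session

There is one attempt and no reset: what is moved stays moved. The work goes in short steps, each a Python script; the robot and the scene stay as the last script left them, time stands still between calls to the robot, and variables do not carry over. Pictures are saved under pics/ and viewed, at most 14 in all, crops included, and the job is handed in when it is done.

```bash
ls; mkdir -p pics; cat > h.py <<'E'
import numpy as np, cv2, os
from bench import arm, hand, monitor, grab_frame
from scipy.spatial.transform import Rotation as R
def K(f):
    fl=f["frame"].shape[0]/2/np.tan(np.radians(f["fovy"])/2)
    return np.array([[fl,0,f["cx"]],[0,fl,f["cy"]],[0,0,1.]])
def ray(f,uv):
    p=cv2.undistortPoints(np.array(uv,float).reshape(-1,1,2),K(f),np.array(f["distortion"],float)).reshape(-1,2)
    V=np.array(f["view"]);Rt=V[:3,:3].T
    return -Rt@V[:3,3],np.c_[p,np.ones(len(p))]@Rt.T   # z-normalised dirs
def onplane(f,uv,z):
    o,d=ray(f,uv); return o+d*((z-o[2])/d[:,2])[:,None]
def zpts(f,uv):
    uv=np.array(uv).reshape(-1,2);o,d=ray(f,uv)
    z=f["z_map"][uv[:,1].astype(int),uv[:,0].astype(int)]
    return o+d*z[:,None]
def cloud(f):
    h,w=f["z_map"].shape
    uv=np.stack(np.meshgrid(np.arange(w),np.arange(h)),-1).reshape(-1,2)
    return zpts(f,uv).reshape(h,w,3)
def proj(f,P):
    V=np.array(f["view"]);return cv2.projectPoints(np.array(P,float).reshape(-1,1,3),cv2.Rodrigues(V[:3,:3])[0],V[:3,3],K(f),np.array(f["distortion"],float))[0].reshape(-1,2)
def save(f,n,box=None,s=1):
    im=f["frame"][...,::-1]
    if box: im=im[box[1]:box[3],box[0]:box[2]]
    cv2.imwrite("pics/"+n+".png",cv2.resize(im,None,fx=s,fy=s,interpolation=cv2.INTER_CUBIC))
def down(yaw):
    """tool z down, tool y (closing) axis at angle yaw from world x; pick half turn"""
    y=np.array([np.cos(yaw),np.sin(yaw),0]);z=np.array([0,0,-1.]);x=np.cross(y,z)
    return R.from_matrix(np.c_[x,y,z]).as_rotvec()
def st(msg=""):
    o=monitor.get_obs();print(msg,"t%.1f"%o["time_s"],"p",np.round(o["eef_pos"],4),"F",np.round(o["force"],1),"g%.3f"%o["grip_width"],"ff",np.round(o["finger_force"],1));return o
E
python3 - <<'E'
from h import *
a=grab_frame("top");b=grab_frame("side")
for n,f in(("top",a),("side",b)):
    save(f,n,s=1.5);print(n,f["fovy"],f["distortion"],np.round(-f["view"][:3,:3].T@f["view"][:3,3],3),np.round(f["view"][2,:3],3))
o=st();print(R.from_rotvec(o["ee_rot"]).as_matrix().round(2),arm.hold_point_z)
E
```

```text
pics
top 49.33569845300016 [0.02418819 0.         0.         0.         0.        ] [ 0.545 -0.018  1.232] [ 0.02  -0.004 -1.   ]
side 44.36775089236732 [-0.02338507  0.          0.          0.          0.        ] [0.112 0.84  1.275] [ 0.314 -0.567 -0.762]
 t0.1 p [ 0.1418 -0.5048  0.2305] F [ 0.   1.1 -0.2] g1.002 ff 0.0
[[ 0.96  0.27 -0.  ]
 [ 0.27 -0.96  0.  ]
 [ 0.   -0.   -1.  ]] 0.0187
```

View pics/top.png

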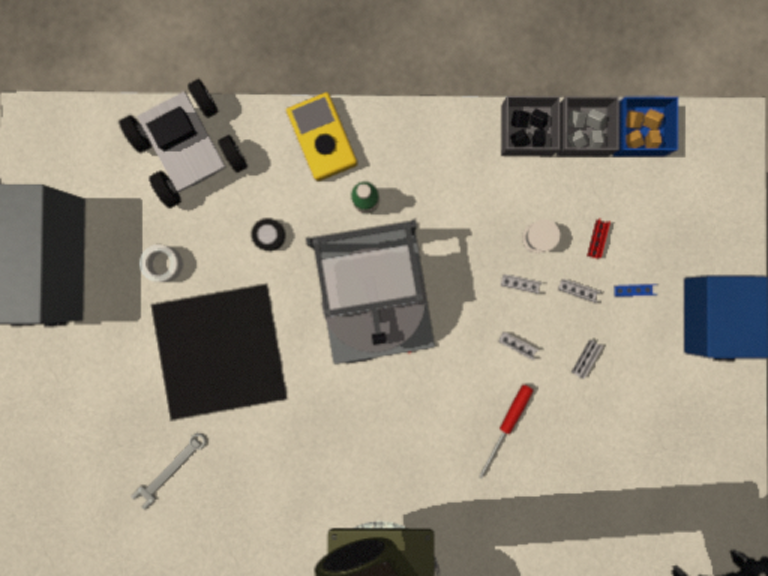

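View pics/side.png

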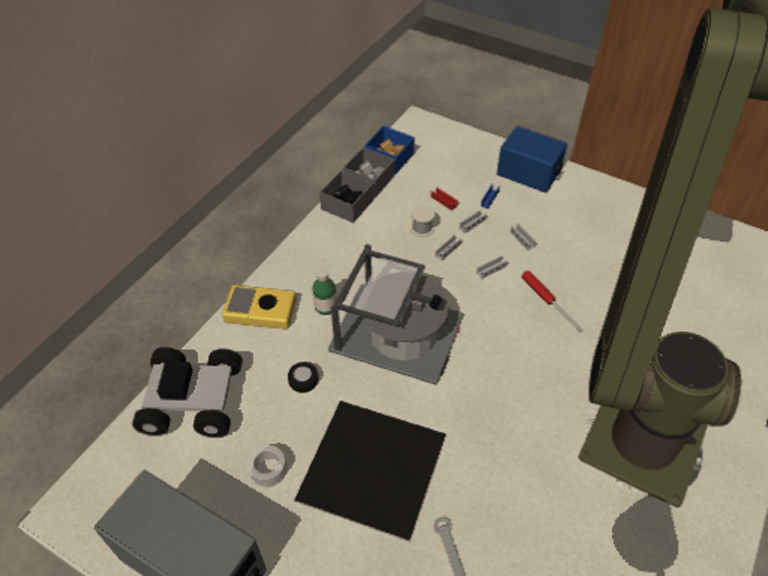

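Top view at 1.5x: the candidates for brackets are bare aluminium U-channels at (523,284), (580,290), (520,345) and (588,357). The look-alikes are red (600,239), blue (635,290) and the grey bits in the bin (590,130). I choose the four bare ones. The guard's grip is at (379,338) and the mat at (219,352).

```bash
python3 - <<'E'
from h import *
a=grab_frame("top");b=grab_frame("side")
C=cloud(a);hsv=cv2.cvtColor(a["frame"],cv2.COLOR_RGB2HSV);H,S,V=[hsv[...,i].astype(int) for i in range(3)]
z=C[...,2]
print("table z",np.median(z[300:330,50:100]), "Ztop grip",zpts(a,[(253,225),(245,195),(262,214),(230,225)]).round(3).tolist())
def comps(m,mn,mx):
    n,l,s,c=cv2.connectedComponentsWithStats(m.astype(np.uint8));return [(l==i,c[i],s[i]) for i in range(1,n) if mn<s[i,4]<mx]
# mat
for m,c,s in comps((V<50)&(z<0.02)&(z>-.02),2500,15000):
    ct=max(cv2.findContours(m.astype(np.uint8),0,1)[0],key=cv2.contourArea).reshape(-1,2)
    P=onplane(a,ct,0.003)[:,:2].astype(np.float32);print("mat?",c.round(),cv2.minAreaRect(P*1000))
# base
m=(z>0.008)&(z<0.022);m[:140]=0;m[250:]=0;m[:,:195]=0;m[:,300:]=0
m=cv2.morphologyEx(m.astype(np.uint8),cv2.MORPH_OPEN,np.ones((3,3)))
ys,xs=np.nonzero(m);print("base",len(xs),cv2.minAreaRect((onplane(a,np.c_[xs,ys],0.015)[:,:2]*1000).astype(np.float32)))
# brackets: height over table
roi=(z>0.006)&(z<0.04);roi[:,:320]=0;roi[:170]=0;roi[255:]=0;roi[:,415:]=0
roi|=0
roi=cv2.morphologyEx(roi.astype(np.uint8),cv2.MORPH_CLOSE,np.ones((3,3)))
for m,c,s in comps(roi,40,1500):
    ys,xs=np.nonzero(m);P=C[m];rgb=a["frame"][m].mean(0).round()
    print("obj",c.round(1),s[4],rgb,"zmax",np.percentile(P[:,2],90).round(3),cv2.minAreaRect((onplane(a,np.c_[xs,ys],0.020)[:,:2]*1000).astype(np.float32)))
E
```

```text
table z 0.0017679645406015743 Ztop grip [[0.479, 0.003, 0.16], [0.556, 0.024, 0.156], [0.505, -0.02, 0.11], [0.476, 0.065, 0.113]]
mat? [146. 234.] ((441.12811279296875, 318.97369384765625), (222.9921417236328, 223.84970092773438), 10.611814498901367)
base 1324 ((551.4452514648438, 16.391067504882812), (239.16404724121094, 199.6063690185547), 9.962458610534668)Traceback (most recent call last):
  File "<stdin>", line 18, in <module>
numpy._core._exceptions._UFuncOutputCastingError: Cannot cast ufunc 'bitwise_or' output from dtype('int64') to dtype('bool') with casting rule 'same_kind'
```

```bash
python3 - <<'E'
from h import *
a=grab_frame("top")
C=cloud(a);z=C[...,2]
roi=(z>0.006)&(z<0.05);roi[:,:320]=0;roi[:140]=0;roi[255:]=0;roi[:,440:]=0
roi=cv2.morphologyEx(roi.astype(np.uint8),cv2.MORPH_CLOSE,np.ones((3,3)))
n,l,s,c=cv2.connectedComponentsWithStats(roi)
for i in range(1,n):
    if s[i,4]<40: continue
    m=l==i;ys,xs=np.nonzero(m);P=C[m];print("obj",c[i].round(1),s[i,4],a["frame"][m].mean(0).round(),"z",np.percentile(P[:,2],[50,95]).round(3),np.round(cv2.minAreaRect((onplane(a,np.c_[xs,ys],0.020)[:,:2]*1000).astype(np.float32))[0]))
q=np.radians(10);ex=np.array([np.cos(q),np.sin(q)])
g=np.array([.479,.003])
arm.goto([*(g),0.28],down(q+np.pi/2));o=st();print(o["joint_positions"])
w=grab_frame("wrist");save(w,"w1",s=1.5);print(w["fovy"],np.round(-w["view"][:3,:3].T@w["view"][:3,3],3),np.round(w["view"],2))
b=grab_frame("side");save(b,"s1",(200,140,330,270),5)
E
```

```text
obj [398.6 158.8] 273 [130.  49.  44.] z [0.009 0.026] [ 668. -416.]
obj [352.8 160.1] 75 [174. 161. 145.] z [0.007 0.02 ] [ 659. -288.]
obj [347.2 188.6] 200 [148. 141. 133.] z [0.007 0.027] [ 582. -269.]
obj [385.6 193. ] 218 [141. 134. 126.] z [0.007 0.025] [ 567. -379.]
obj [423.3 192.4] 215 [ 76.  92. 132.] z [0.006 0.026] [ 571. -486.]
obj [345.9 229.3] 224 [141. 134. 126.] z [0.006 0.026] [ 468. -267.]
obj [390.8 239.8] 274 [127. 120. 114.] z [0.011 0.025] [ 431. -396.]
 t2.4 p [0.479  0.0024 0.28  ] F [ 0.4 -0.3 -0.7] g1.002 ff 0.0
[ 5.16276474e-03  1.63908244e-01 -1.37120016e-01  1.26978468e+00
 -3.17947493e-04 -1.68062756e-01]
71.28006492252598 [ 0.407 -0.01   0.423] [[-0.17  0.98 -0.    0.08]
 [ 0.94  0.17  0.29 -0.5 ]
 [ 0.29  0.05 -0.96  0.29]
 [ 0.    0.    0.    1.  ]]
```

View pics/w1.png

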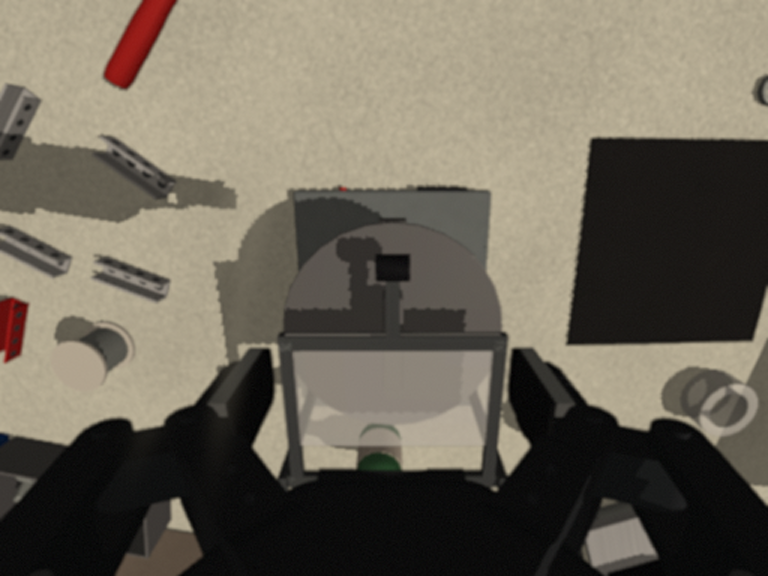

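The wrist view (1.5x) shows the grip at (392,267), dark and centred on the neck, with the base's near corners at (294,190) and (490,191). I'll triangulate the grip and the base, then get on with it.

```bash
cat >> h.py <<'E'
def tri(fs,uvs):
    A=np.zeros((3,3));b=np.zeros(3)
    for f,uv in zip(fs,uvs):
        o,d=ray(f,[uv]);d=d[0]/np.linalg.norm(d[0]);M=np.eye(3)-np.outer(d,d);A+=M;b+=M@o
    return np.linalg.solve(A,b)
def blob(m,box):
    """centroid of the largest True blob inside box (x0,y0,x1,y1)"""
    k=np.zeros_like(m);k[box[1]:box[3],box[0]:box[2]]=m[box[1]:box[3],box[0]:box[2]]
    n,l,s,c=cv2.connectedComponentsWithStats(k.astype(np.uint8));i=1+np.argmax(s[1:,4]);return c[i],s[i],l==i
E
python3 - <<'E'
from h import *
w=grab_frame("wrist");b=grab_frame("side")
Vw=w["frame"].max(2);Vb=b["frame"].max(2)
cw,sw,_=blob(Vw<35,(245,162,280,192));cs,sb,_=blob(Vb<45,(270,180,305,215))
print(cw,sw,cs,sb)
print("tri",tri([w,b],[cw,cs]))
# depth of grip top from wrist
print("z grip wrist",zpts(w,[cw.round()]))
B=onplane(w,[(294/1.5,190/1.5),(490/1.5,191/1.5)],0.015);print(B,np.degrees(np.arctan2(*(B[1]-B[0])[:2][::-1])),np.linalg.norm(B[1]-B[0]))
C=cloud(w);z=C[...,2]
d=(abs(z-.112)<.005);d[:,:180]=0;d[:,345:]=0;d[:130]=0;d[225:]=0
ys,xs=np.nonzero(d);
# near arc: for each column, topmost
ed=np.array([(x,ys[xs==x].min()) for x in range(195,330) if (xs==x).any()])
P=onplane(w,ed,0.112)[:,:2]
A=np.c_[2*P,np.ones(len(P))];s=np.linalg.lstsq(A,(P**2).sum(1),rcond=None)[0];print("circle",s[:2],np.sqrt(s[2]+s[:2]@s[:2]), "z",np.median(z[d]))
o=[]
E
```

```text
[261.15608466 177.8994709 ] [250 169  23  19 378] [290.20689655 201.17241379] [286 197   9  10  58]
tri [0.47955394 0.00322564 0.14749656]
z grip wrist [[0.47699129 0.00251165 0.16033404]]
[[ 0.45419351 -0.10017186  0.015     ]
 [ 0.42134084  0.09303505  0.015     ]] 99.65020709314709 0.19598012848954602
circle [0.54453204 0.01509203] 0.09172154873143555 z 0.1125079933922512
```

View pics/s1.png

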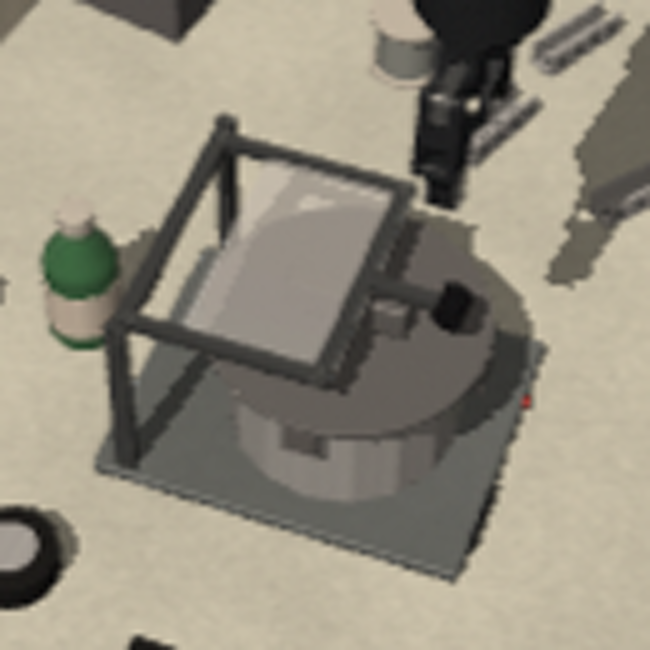

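```bash
cat >> h.py <<'E'
AX=np.array([.5452,.0148]);Q=np.radians(9.8)
EX=np.array([np.cos(Q),np.sin(Q)]);EY=np.array([-EX[1],EX[0]])
def mp(x,y,z): return np.r_[AX+x*EX+y*EY,z]     # machine frame -> world
HZ=arm.hold_point_z
def gp(th,dz=0): return mp(.118-.185*np.cos(th),0,.150+.185*np.sin(th)-HZ+dz)
E
python3 - <<'E'
from h import *
D=down(Q+np.pi/2)
for th in (0,.8,1.4,1.75,1.8): print(th,gp(th).round(3),arm.ik(gp(th),D) is not None,arm.ik(gp(th,.08),D) is not None)
hand.gripper_to(.6)
arm.line_to(gp(0,.04),D); print(arm.line_to(gp(0),v=.08,contact_N=8)); st()
hand.gripper_to(0); st("held")
for th in np.linspace(.15,1.78,12): arm.line_to(gp(th),v=.15)
st("up")
a=grab_frame("side");save(a,"s2",(190,80,340,270),3)
E
```

```text
0 [0.479 0.003 0.131] True True
0.8 [0.534 0.013 0.264] True True
1.4 [0.63  0.03  0.314] True True
1.75 [0.694 0.04  0.313] True True
1.8 [0.703 0.042 0.311] True True
False
 t4.6 p [0.4795 0.0034 0.1316] F [ 0.1 -0.1  0.8] g0.598 ff 0.0
held t5.0 p [0.4797 0.0036 0.1321] F [-1.2  1.8  4.7] g0.268 ff 59.2
up t9.0 p [0.7002 0.0424 0.3123] F [-1.5  6.2 -1.4] g0.270 ff 59.6
```

View pics/s2.png

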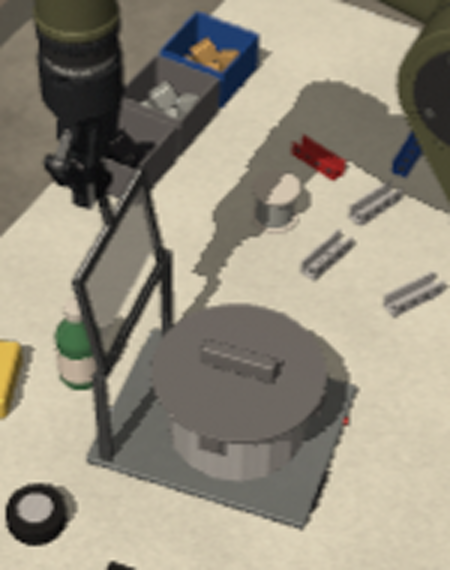

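```bash
python3 - <<'E'
from h import *
D=down(Q+np.pi/2)
hand.gripper_to(.7); arm.line_to(gp(1.78,.07),v=.2)
g=grab_frame("top")
arm.goto(mp(-.06,0,.30),D)
arm.line_to(mp(-.02,0,.24),v=.25); st()
w=grab_frame("wrist");a=grab_frame("top");save(w,"w2",s=1.5)
for n,f in(("w",w),("t",a)):
    C=cloud(f);z=C[...,2];m=(z>.126)&(z<.15)&(np.linalg.norm(C[...,:2]-AX,axis=-1)<.06)
    ys,xs=np.nonzero(cv2.morphologyEx(m.astype(np.uint8),cv2.MORPH_OPEN,np.ones((2,2))))
    P=(onplane(f,np.c_[xs,ys],np.median(z[m]))[:,:2]*1000).astype(np.float32)
    print(n,len(xs),np.median(z[m]),cv2.minAreaRect(P))
    m=(abs(z-.112)<.006)&(np.linalg.norm(C[...,:2]-AX,axis=-1)<.11);print("disc z",np.median(z[m]))
    ys,xs=np.nonzero(m);print(cv2.minEnclosingCircle((onplane(f,np.c_[xs,ys],.112)[:,:2]*1000).astype(np.float32)))
E
```

```text
t11.4 p [0.526  0.0115 0.2396] F [0.1 0.2 0.9] g0.698 ff 0.0
w 1262 0.13823431796658187 ((544.3594360351562, 16.15922737121582), (80.99090576171875, 15.390467643737793), 9.437458992004395)
disc z 0.11250964428265886
((545.4929809570312, 15.371932029724121), 93.2005844116211)
  return _methods._mean(a, axis=axis, dtype=dtype,
  ret = ret.dtype.type(ret / rcount)
Traceback (most recent call last):
  File "h.py", line 12, in onplane
    o,d=ray(f,uv); return o+d*((z-o[2])/d[:,2])[:,None]
        ~~~^^^^^^
  File "h.py", line 8, in ray
    p=cv2.undistortPoints(np.array(uv,float).reshape(-1,1,2),K(f),np.array(f["distortion"],float)).reshape(-1,2)
      ~~~~~~~~~~~~~~~~~~~^^^^^^^^^^^^^^^^^^^^^^^^^^^^^^^^^^^^^^^^^^^^^^^^^^^^^^^^^^^^^^^^^^^^^^^^^
cv2.error: OpenCV(4.12.0) /io/opencv/modules/calib3d/src/undistort.dispatch.cpp:347: error: (-215:Assertion failed) CV_IS_MAT(_src) && CV_IS_MAT(_dst) && (_src->rows == 1 || _src->cols == 1) && (_dst->rows == 1 || _dst->cols == 1) && _src->cols + _src->rows - 1 == _dst->rows + _dst->cols - 1 && (CV_MAT_TYPE(_src->type) == CV_32FC2 || CV_MAT_TYPE(_src->type) == CV_64FC2) && (CV_MAT_TYPE(_dst->type) == CV_32FC2 || CV_MAT_TYPE(_dst->type) == CV_64FC2) in function 'cvUndistortPointsInternal'
```

View pics/w2.png

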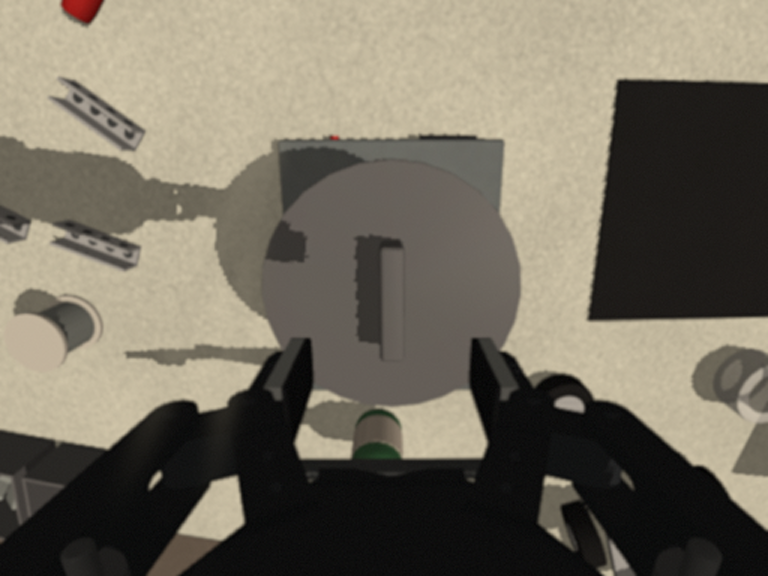

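```bash
sed -i 's/^AX=.*/AX=np.array([.5453,.0154]);Q=np.radians(9.6)/' h.py; python3 - <<'E'
from h import *
D=lambda d: down(Q+np.pi/2+np.radians(d))
hand.gripper_to(.4)
arm.line_to(mp(0,0,.16),D(0)); print(arm.line_to(mp(0,0,.1155),v=.06,contact_N=8)); st()
hand.gripper_to(0); st("grip")
z0=monitor.get_obs()["eef_pos"][2]
arm.line_to(mp(0,0,z0-.0075),v=.03); st("pressed")
for d in (30,60,92): arm.line_to(mp(0,0,z0-.0075),D(d),v=.15); st(d)
arm.line_to(mp(0,0,z0+.02),v=.06); st("lift")
E
```

```text
False
 t13.4 p [0.5455 0.0154 0.1157] F [-0.8  0.4  0.1] g0.400 ff 0.0
grip t13.7 p [0.5458 0.0153 0.1162] F [-1.  -1.2  2.5] g0.170 ff 61.2
pressed t14.1 p [0.5458 0.0153 0.11  ] F [-1.8 -0.1  9.8] g0.171 ff 62.1
30 t14.8 p [0.5469 0.0155 0.1104] F [-1.  -0.2  9.1] g0.171 ff 62.2
60 t15.4 p [0.5465 0.0154 0.1103] F [-1.8 -0.9  9.4] g0.176 ff 62.2
92 t16.2 p [0.5468 0.0155 0.1104] F [-0.5 -0.   8.5] g0.173 ff 62.2
lift t16.8 p [0.5447 0.0154 0.1356] F [ 0.5  0.8 -1.2] g0.167 ff 60.5
```

```bash
python3 - <<'E'
from h import *
D=lambda d: down(Q+np.pi/2+np.radians(d))
arm.line_to(mp(0,0,.215),v=.15); st("lift")
w=grab_frame("side");save(w,"s3",(190,100,340,270),3)
E
```

```text
lift t17.4 p [0.5447 0.0154 0.2141] F [-0.4  0.6 -2.7] g0.174 ff 60.5
```

View pics/s3.png

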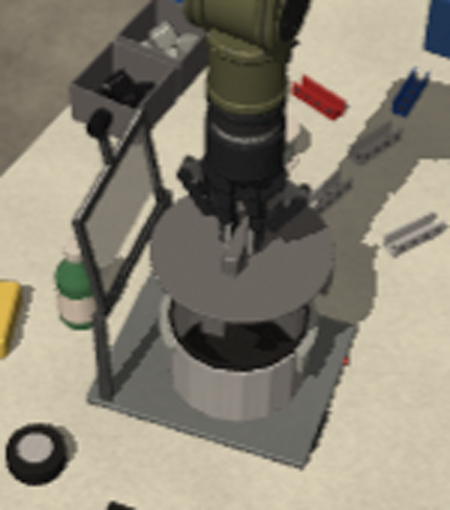

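The cover is free in the hand, with its handle turned 90° and the pot open. Next I'll set it on the mat and look at the brackets.

```bash
cat >> h.py <<'E'
def brackets(f):
    """centre, long-axis angle, size, top z of bare grey bracket-like blobs seen in f"""
    C=cloud(f);z=C[...,2];hs=cv2.cvtColor(f["frame"],cv2.COLOR_RGB2HSV)
    m=((z>.010)&(z<.035)&(hs[...,1]<70)&(C[...,1]<-.13)&(C[...,1]>-.56)&(C[...,0]<.75)&(C[...,0]>.3)&(f["z_map"]>.15)).astype(np.uint8)
    m=cv2.morphologyEx(m,cv2.MORPH_CLOSE,np.ones((5,5)))
    n,l,s,c=cv2.connectedComponentsWithStats(m);out=[]
    for i in range(1,n):
        if s[i,4]<60: continue
        P=C[l==i];P=P[(P[:,2]>.008)&(P[:,2]<.035)]
        (cx,cy),(a,b),g=cv2.minAreaRect((P[:,:2]*1000).astype(np.float32))
        if a<b: a,b,g=b,a,g+90
        if 55<a<90 and 14<b<34: out.append((np.array([cx,cy])/1000,np.radians(g),(round(a),round(b)),np.percentile(P[:,2],90).round(4),c[i].round()))
    return out
E
python3 - <<'E'
from h import *
D=lambda d: down(Q+np.pi/2+np.radians(d))
M=np.array([.441,.319])
arm.line_to([*M,.215],v=.25); st()
arm.line_to([*M,.06],v=.15); print(arm.line_to([*M,.027],v=.04,contact_N=4)); st("down")
hand.gripper_to(.4); st()
arm.line_to([*M,.20],v=.25)
print(R.from_rotvec(monitor.get_obs()["ee_rot"]).as_matrix().round(2).tolist(),monitor.get_obs()["joint_positions"])
t=grab_frame("side");save(t,"s4",(180,220,330,370),3)
hand.gripper_to(.9)
arm.goto([.46,-.33,.30],down(np.pi/2)); st()
w=grab_frame("wrist");save(w,"w3",s=1.5)
for b in brackets(w):print(b)
a=grab_frame("top");print("top")
for b in brackets(a):print(b)
E
```

```text
t18.9 p [0.4411 0.318  0.2149] F [-0.5 -0.5 -4. ] g0.166 ff 60.5
True
down t20.7 p [0.4407 0.3188 0.0342] F [-0.8 -0.3  4.7] g0.175 ff 61.6
 t21.1 p [0.4396 0.318  0.0332] F [-0.5 -0.7  0.2] g0.393 ff 0.0
[[0.2, -0.98, -0.0], [-0.98, -0.2, -0.0], [0.0, 0.0, -1.0]] [ 6.26267934e-01  3.10543516e-01 -1.52418969e-01  1.11269441e+00
  5.89316880e-06 -1.14702225e+00]
 t24.8 p [ 0.4604 -0.3292  0.2999] F [-0.5  0.1  0. ] g0.898 ff 0.0
top
(array([ 0.5775929 , -0.26776389]), np.float64(1.3644599318577373), (75, 22), np.float64(0.0272), array([346., 188.]))
(array([ 0.56564331, -0.37870389]), np.float64(1.2361625458173335), (72, 23), np.float64(0.0261), array([387., 193.]))
(array([ 0.46060052, -0.26411563]), np.float64(1.0860953491831589), (74, 28), np.float64(0.0265), array([346., 230.]))
```

View pics/s4.png

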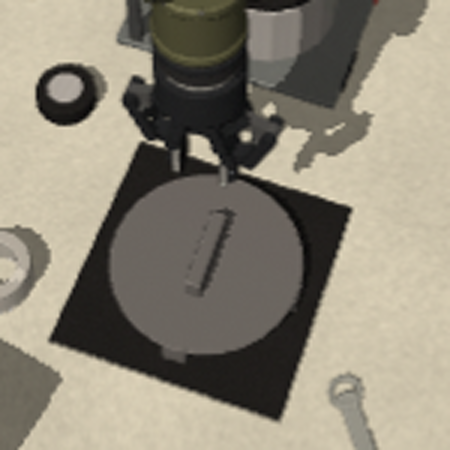

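View pics/w3.png

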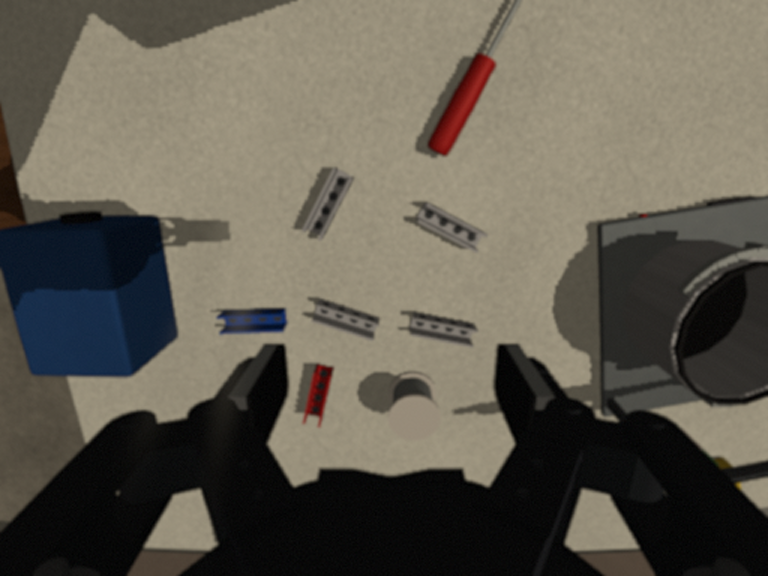

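The cover stands on the mat. In the wrist view the bare brackets are at (325,202), (447,225), (343,316) and (440,326); the blue (252,320) and red (319,393) look-alikes are excluded. The wrist detector found nothing, so I'll check its depth and saturation.

```bash
python3 - <<'E'
from h import *
w=grab_frame("wrist");C=cloud(w);hs=cv2.cvtColor(w["frame"],cv2.COLOR_RGB2HSV)
print("table",C[100,250],C[200,330])
for u,v in ((217,135),(298,150),(229,211),(293,217)):
    print(C[v-4:v+5:4,u-8:u+9:4,2].round(3).tolist(),hs[v-4:v+5:4,u-8:u+9:8,1].tolist())
    P=C[v-25:v+26,u-30:u+31].reshape(-1,3);P=P[(P[:,2]>.010)&(P[:,2]<.04)]
    print(len(P),P.mean(0),cv2.minAreaRect((P[:,:2]*1000).astype(np.float32)))
E
```

```text
table [ 0.37974535 -0.34570317 -0.00062153] [ 0.54731017 -0.20643681  0.00078773]
[[0.002, 0.02, 0.003, 0.003, 0.003], [-0.001, 0.009, 0.004, 0.004, 0.022], [0.022, 0.004, 0.003, 0.003, -0.0]] [[50, 30, 29], [44, 33, 31], [32, 11, 44]]
253 [ 0.43309984 -0.39567701  0.02079916] ((434.2510681152344, -396.0115966796875), (22.521770477294922, 74.01835632324219), 60.92892074584961)
[[0.005, 0.005, 0.004, 0.024, 0.019], [0.005, 0.004, 0.004, 0.004, 0.003], [0.001, 0.023, 0.002, 0.003, 0.004]] [[29, 32, 39], [34, 29, 33], [36, 29, 28]]
238 [ 0.4583988  -0.26429843  0.02078422] ((458.442138671875, -263.54693603515625), (74.20550537109375, 22.540752410888672), 62.795963287353516)
[[0.023, 0.022, 0.017, 0.011, 0.005], [0.004, 0.004, 0.004, 0.023, 0.022], [0.015, 0.011, 0.005, 0.004, 0.003]] [[31, 31, 37], [31, 29, 31], [29, 32, 31]]
400 [ 0.56573845 -0.38087752  0.01860486] ((566.1871948242188, -380.9354553222656), (74.09545135498047, 23.591127395629883), 71.18763732910156)
[[0.021, 0.016, 0.014, 0.011, 0.005], [0.004, 0.005, 0.004, 0.023, 0.023], [0.009, 0.005, 0.003, 0.003, 0.004]] [[31, 38, 40], [30, 29, 29], [32, 30, 30]]
380 [ 0.57812845 -0.26802849  0.01864461] ((578.60498046875, -268.1116027832031), (73.83610534667969, 24.273319244384766), 79.35467529296875)
```

```bash
sed -i 's/MORPH_CLOSE,np.ones((5,5))/MORPH_CLOSE,np.ones((11,11) if f["z_map"][100,250]<.8 else (5,5))/' h.py
cat >> h.py <<'E'
HOV=[.46,-.33,.30]
def yawbest(p,yaw):
    c=[]
    for k in (-1,0,1):
        q=arm.ik(p,down(yaw+k*np.pi))
        if q is not None: c.append((abs(q[5]),yaw+k*np.pi))
    return min(c)[1]
def pick(b):
    c,g=b[0],b[1];y=yawbest([*c,.08],g+np.pi/2)
    hand.gripper_to(.6)
    arm.goto([*c,.10],down(y)); hit=arm.line_to([*c,.004],v=.12,contact_N=10)
    hand.gripper_to(0); arm.line_to([*c,.06],v=.12); o=st("picked %s"%hit)
    arm.line_to([*c,.19],v=.25)
    return o["grip_width"]>.15
def drop(x,y,yaw,z=.048):
    p=mp(x,y,.20);D=down(yawbest(p,Q+yaw))
    arm.goto(p,D); arm.line_to(mp(x,y,z),v=.12,contact_N=12); st("drop")
    hand.gripper_to(.42); arm.line_to(mp(x,y,.20),v=.25)
E
python3 - <<'E'
from h import *
B=brackets(grab_frame("wrist"))
for b in B: print(b)
b=min(B,key=lambda b:abs(b[0][1]))
if pick(b):
    drop(0,.022,np.pi/2)
    arm.goto(HOV,down(np.pi/2))
    w=grab_frame("wrist");print(*brackets(w),sep="\n")
    t=grab_frame("top");save(t,"t5",(190,120,320,260),4);st()
E
```

```text
(array([ 0.43433569, -0.3961366 ]), np.float64(2.635296102698603), (75, 23), np.float64(0.0234), array([218., 136.]))
(array([ 0.4583624 , -0.26365875]), np.float64(1.094755815890042), (74, 23), np.float64(0.0233), array([301., 151.]))
(array([ 0.56616663, -0.38075128]), np.float64(1.2432690580281556), (74, 23), np.float64(0.0231), array([230., 213.]))
(array([ 0.56845898, -0.49036871]), np.float64(1.6239555438335354), (74, 23), np.float64(0.0236), array([158., 215.]))
(array([ 0.57865924, -0.26801297]), np.float64(1.36464715208237), (74, 23), np.float64(0.0231), array([295., 220.]))
picked False t29.1 p [ 0.458  -0.2634  0.0596] F [-1.   0.7 -0.7] g0.246 ff 60.1
drop t32.7 p [0.5417 0.0352 0.0484] F [-0.1 -5.7  0.8] g0.244 ff 60.8
(array([ 0.43466022, -0.39603201]), np.float64(2.636107501303723), (75, 22), np.float64(0.0232), array([218., 136.]))
(array([ 0.5661319 , -0.38106183]), np.float64(1.2368387224181048), (74, 24), np.float64(0.0232), array([229., 214.]))
(array([ 0.56859875, -0.49007095]), np.float64(1.6105109870280014), (74, 23), np.float64(0.0231), array([158., 215.]))
(array([ 0.57860431, -0.2679697 ]), np.float64(1.36088090966878), (74, 23), np.float64(0.0231), array([294., 219.]))
 t35.3 p [ 0.4605 -0.3288  0.2995] F [-0.7 -1.2 -0. ] g0.419 ff 0.0
```

```bash
ls pics
```

```text
s1.png
s2.png
s3.png
s4.png
side.png
t5.png
top.png
w1.png
w2.png
w3.png
```

View t5.

View pics/t5.png

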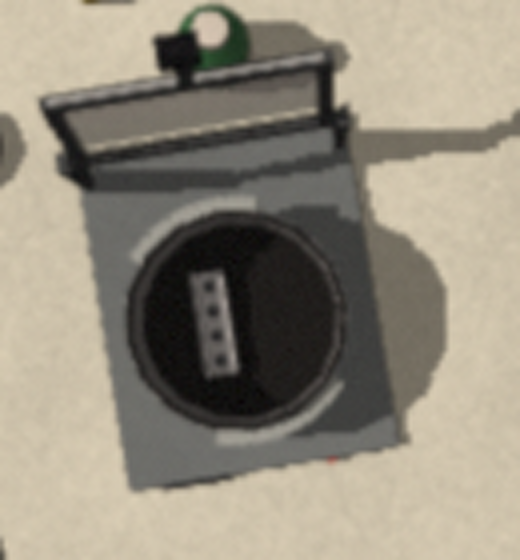

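The picture shows the bracket lying flat inside the pot at (214,324), with the guard back. Now the other three, looking again before each.

```bash
python3 - <<'E'
from h import *
def look():
    w=grab_frame("wrist");out=[]
    for b in brackets(w):
        px=[int(v) for v in b[4]];c=w["frame"][px[1]-5:px[1]+6,px[0]-5:px[0]+6].reshape(-1,3).mean(0)
        if abs(c[0]-c[2])<25: out.append(b)
    return out
for x,y,yaw,z in ((0,-.018,np.pi/2,.048),(.017,0,0,.058),(-.017,0,0,.058)):
    B=look();print(len(B),[b[0].round(3).tolist() for b in B])
    if not B: break
    if not pick(min(B,key=lambda b:abs(b[0][1]))): print("MISS");break
    drop(x,y,yaw,z)
    arm.goto(HOV,down(np.pi/2))
B=look();print(len(B),[b[0].round(3).tolist() for b in B])
t=grab_frame("top");save(t,"t6",(190,120,430,270),3.2);st()
C=cloud(t);m=np.linalg.norm(C[...,:2]-AX,axis=-1)<.06;print("max z in pot",C[...,2][m].max())
E
```

```text
4 [[0.434, -0.396], [0.566, -0.381], [0.569, -0.49], [0.579, -0.268]]
picked False t39.3 p [ 0.5782 -0.2678  0.0594] F [ 0.7 -0.7 -1.5] g0.241 ff 61.0
drop t42.7 p [ 0.549  -0.0024  0.0487] F [ 0.4  0.  -0.5] g0.241 ff 61.0
2 [[0.434, -0.396], [0.566, -0.381]]
picked False t49.1 p [ 0.5657 -0.3807  0.0594] F [ 0.3  0.2 -1. ] g0.242 ff 61.4
drop t52.6 p [0.5628 0.0182 0.0588] F [ 0.  -0.6  0.1] g0.240 ff 61.4
2 [[0.434, -0.396], [0.569, -0.498]]
picked False t58.5 p [ 0.434  -0.3956  0.0596] F [-0.5 -0.2 -1.3] g0.244 ff 60.5
drop t62.1 p [0.5293 0.0126 0.0587] F [0.1 0.7 0.1] g0.243 ff 60.4
1 [[0.569, -0.497]]
 t65.0 p [ 0.4602 -0.3294  0.2995] F [ 0.4 -0.6 -0. ] g0.420 ff 0.0
max z in pot 1.2322149823949808
```

View pics/t6.png

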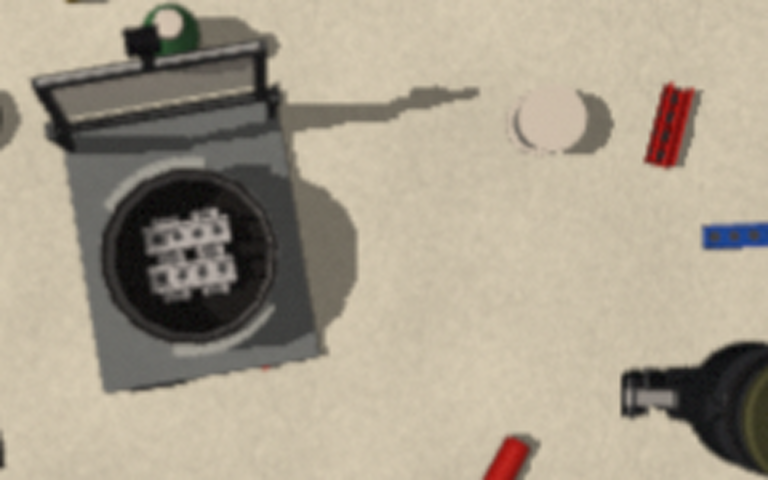

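All four brackets lie in two crossed layers in the pot, around (190,252). The bench holds only the red and blue look-alikes. Now I'll find the cover on the mat.

```bash
cat >> h.py <<'E'
def coverpose(f,c0,zo):
    """disc centre and handle rect, cover origin height zo, near c0"""
    C=cloud(f);z=C[...,2];near=np.linalg.norm(C[...,:2]-c0,axis=-1)
    m=((z>zo+.020)&(z<zo+.040)&(near<.065)).astype(np.uint8);m=cv2.morphologyEx(m,cv2.MORPH_OPEN,np.ones((2,2)))
    ys,xs=np.nonzero(m);zt=np.median(z[m>0]);h=cv2.minAreaRect((onplane(f,np.c_[xs,ys],zt)[:,:2]*1000).astype(np.float32))
    d=(abs(z-zo-.005)<.006)&(near<.115);zd=np.median(z[d])
    ys,xs=np.nonzero(cv2.morphologyEx(d.astype(np.uint8),cv2.MORPH_OPEN,np.ones((3,3))))
    return h,zt,zd,cv2.minEnclosingCircle((onplane(f,np.c_[xs,ys],zd)[:,:2]*1000).astype(np.float32))
E
python3 - <<'E'
from h import *
D=lambda d: down(Q+np.pi/2+np.radians(d))
hand.gripper_to(.8)
arm.goto([.43,.319,.22],D(92));o=st();print(o["joint_positions"][5])
w=grab_frame("wrist");print(coverpose(w,np.array([.441,.319]),.025))
t=grab_frame("side")
print(coverpose(t,np.array([.441,.319]),.025))
save(w,"w7")
E
```

```text
t67.7 p [0.4306 0.3184 0.2201] F [0.2 0.3 0.3] g0.801 ff 0.0
-1.1349654859526683
(((439.88665771484375, 317.81494140625), (15.926087379455566, 79.48989868164062), 11.849333763122559), np.float64(0.056066295400442556), np.float64(0.030355866717462376), ((441.4261779785156, 317.4559020996094), 92.80423736572266))
(((435.36407470703125, 320.74932861328125), (17.20778465270996, 81.67180633544922), 11.589984893798828), np.float64(0.053584585926394035), np.float64(0.029324723632159322), ((440.29254150390625, 319.54205322265625), 93.44084930419922))
```

```bash
python3 - <<'E'
from h import *
D=lambda d: down(Q+np.pi/2+np.radians(d))
c=[.4402,.3177]
hand.gripper_to(.4)
arm.line_to([*c,.08],D(92.2)); print(arm.line_to([*c,.0338],v=.06,contact_N=8)); st()
hand.gripper_to(0); o=st("grip"); off=o["eef_pos"][2]-.025; np.save("off.npy",off); print(off)
arm.line_to([*c,.215],v=.2); st("lifted")
arm.line_to(mp(0,0,.215),D(90),v=.25); st()
arm.line_to(mp(0,0,.128+off),v=.15); print(arm.line_to(mp(0,0,.104+off),v=.03,contact_N=4)); o=st("seat"); print("origin z",o["eef_pos"][2]-off)
s=grab_frame("side");save(s,"s7",(190,100,340,270),3)
E
```

```text
False
 t70.3 p [0.4404 0.3179 0.034 ] F [ 1.   0.5 -0. ] g0.401 ff 0.0
grip t70.6 p [0.4407 0.318  0.0345] F [-0.5 -0.7  3.7] g0.173 ff 59.9
0.009471551999131002
lifted t71.6 p [0.4393 0.3171 0.2135] F [-0.   0.1 -3.9] g0.173 ff 59.1
 t73.1 p [0.5448 0.0163 0.2149] F [ 0.8  0.2 -2.7] g0.174 ff 59.1
True
seat t74.4 p [0.5451 0.0153 0.1167] F [-0.4 -1.2  4.5] g0.172 ff 60.1
origin z 0.1071963183948382
```

View pics/s7.png

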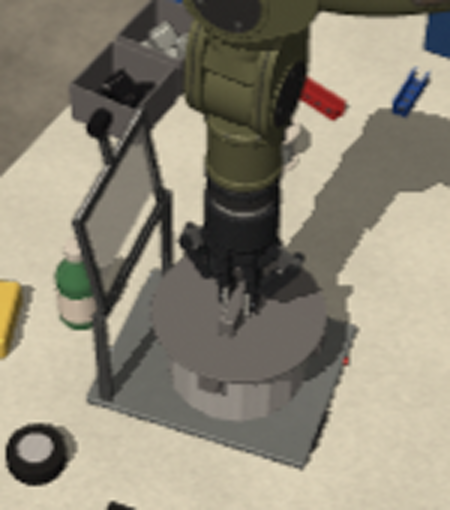

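The cover is seated level on the seal. Next: press, turn clockwise and release.

```bash
python3 - <<'E'
from h import *
D=lambda d: down(Q+np.pi/2+np.radians(d)); off=float(np.load("off.npy"))
z=off+.0988
arm.line_to(mp(0,0,z),v=.03); o=st("press");print(o["eef_pos"][2]-off)
for d in (60,30,8,-1): arm.line_to(mp(0,0,z),D(d),v=.15); o=st(d);print("orig",(o["eef_pos"][2]-off).round(4),"Mz",o["torque"][2].round(2))
arm.line_to(mp(0,0,off+.107),v=.04); st("eased")
hand.gripper_to(.4); arm.line_to(mp(-.01,0,.24),v=.2)
w=grab_frame("wrist");print(coverpose(w,AX,.107))
E
```

```text
press t74.8 p [0.5452 0.0153 0.1094] F [-2.3 -0.9 10.6] g0.173 ff 61.0
0.09989468071778104
60 t75.5 p [0.5463 0.0156 0.1099] F [-1.1  0.5 10. ] g0.170 ff 60.9
orig 0.1004 Mz 0.23
30 t76.2 p [0.5462 0.0156 0.1098] F [-1.5  0.5 10.2] g0.164 ff 60.9
orig 0.1004 Mz 0.18
8 t76.7 p [0.5462 0.0155 0.1098] F [ 0.5  0.3 10.2] g0.171 ff 60.9
orig 0.1004 Mz 0.1
-1 t77.0 p [0.5467 0.0155 0.11  ] F [-0.2  1.5  9.8] g0.174 ff 60.9
orig 0.1005 Mz -0.26
eased t77.4 p [0.5466 0.0155 0.1165] F [ 5.   1.4 -1.3] g0.173 ff 69.0
(((546.102294921875, 16.77711296081543), (79.55747985839844, 15.087347030639648), 8.235139846801758), np.float64(0.13823727449333414), np.float64(0.11248858890218233), ((546.8330078125, 15.605687141418457), 92.94054412841797))
```

```bash
python3 - <<'E'
from h import *
D=down(Q+np.pi/2)
arm.line_to(mp(-.05,0,.39),D,v=.3)
hand.gripper_to(.65)
arm.goto(gp(1.75,.07),D); print(arm.line_to(gp(1.75,.001),v=.1,contact_N=8)); st()
hand.gripper_to(0); o=st("held")
for th in np.linspace(1.65,.3,10): arm.line_to(gp(th),v=.12)
st("0.3")
for th in (.2,.1,.04,0,-.02): arm.line_to(gp(th),v=.05)
st("down")
hand.gripper_to(.6); arm.line_to(gp(0,.13),v=.15); st()
w=grab_frame("wrist");s=grab_frame("side");save(s,"s8",(190,100,340,270),3)
C=cloud(w);m=(np.linalg.norm(C[...,:2]-gp(0)[:2],axis=-1)<.02)&(w["frame"].max(2)<60)&(C[...,2]<.2);print("grip top",np.percentile(C[m][:,2],80),m.sum())
E
```

```text
False
 t81.2 p [0.694  0.0405 0.3159] F [0.1 0.4 0.4] g0.646 ff 0.0
held t81.6 p [0.6945 0.0415 0.3154] F [0.5 2.6 4.4] g0.270 ff 60.5
0.3 t85.3 p [0.4878 0.0051 0.1861] F [-1.5 -5.   0.1] g0.267 ff 68.8
down t87.3 p [0.4797 0.0037 0.1295] F [-6.5 -4.9 11.8] g0.268 ff 70.9
 t88.7 p [0.4786 0.0043 0.2604] F [ 0.7 -0.4 -0. ] g0.605 ff 0.0
grip top 0.15992055536457414 602
```

View pics/s8.png

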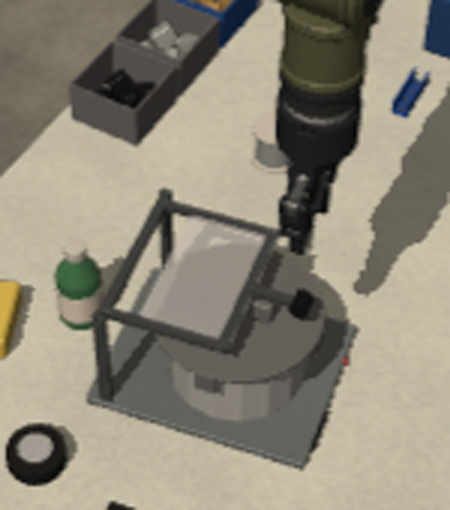

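The guard is down: its grip's top is back at 160 mm as at the start, with 12 N felt at the stop. The cover is locked and the hand is clear.

```bash
python3 - <<'E'
from h import *
print(arm.job_done())
E
```

```text
the job is handed in; nothing more can be done
None
```

I handed the job in at about 89 s of the 210 s allowed: all four brackets are in the pot, the cover is locked on at its starting height, the guard is down on its stop, and I moved nothing else on the bench; no verdict came back.

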